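Refit the cooker knob and hold it in for lighting

ROBOT

A 6-joint arm with a two-finger parallel gripper is mounted at the origin on a cart in front of the work surface, level with it; the furniture and walls round the work are solid. World frame = base frame: x ahead of the robot, y to its left, z up, the work surface at z = 0. Lengths are in m, angles in rad, forces in N, time in s.
With the tool pointing down it reaches from about 0.375 to 0.9 m from the base axis. Payload 3.1 kg.
Tool frame: the origin (TCP) lies midway between the tips of the shut fingers; the grasp point (between the pads) lies pinch_z behind it (pinch_z is the distance from the TCP to the grasp point, in m); y points along the fingers, z is the direction in which the jaws open and shut, and the axes are right-handed (so a half turn about y gives the same grasp; the last joint's range is limited). The gripper opens to 87 mm and grips with 3 to 60 N. Pads are 19 mm wide; open, the fingers measure 117 mm over their backs; the gripper's body (75 mm by 190 mm) begins 51 mm behind the grasp point.
Start: joints at [1.169, 0.527, 1.433, -0, 1.181, -0.178], TCP at [0.139, 0.609, 0.223] pointing down, gripper open.
Joint ranges: [-3.08, 3.08], [-0.75, 2.2], [0.22, 2.44], [-1.43, 4.57], [0, 2.65], [-2.85, 2.85]. Speed limits (rad/s): [2.79, 2.79, 3.14, 3.14, 3.14, 3.14].

INTERFACE

Orientations are given as a unit quaternion [x, y, z, w].
In Python, from rig import get_obs, camera, hand_in, pinch_z gives the robot as it stands. The module is installed in compiled form; this text tells all that it offers.
- The arm moves only by the tool arm_command, never from a script. Its argument "plan" is a list of rows, each a list of 2 entries, a list of its own where there are three numbers: the shift along the world's x, y, z in units of 25 mm (1.0 is 25 mm), then the turn about the world's z in units of 5 degrees (1.0 is 5 degrees). A call has 1 to 5 rows; each row is the pose to reach, as a shift and turn from the pose commanded when the call began; what a row does not reach only later rows make up. A row lasts 1/10 s, in which the tool goes at most 50 mm and 8.59 degrees, less where a joint would pass 70% of its speed; a pose out of reach is approached as far as the arm can. A call with a gripper value outside its range is refused whole. "fingers" is the opening, from -1 (shut) to 1 (fully open), set as the call begins (left out, the last holds). The fingers move at their own pace and stop on an object; "force" is the grip in N (left out, the last holds). Time passes only in rows, so rows that repeat a pose let the fingers close. It gives the time, the measured TCP pose, the force and the opening at its end, in the units of the state.
- get_obs(): the state, without advancing time (a new reading comes with each control period).
- camera(name): name is "scene" or "top" or "wrist"; returns a dict with "pixels" (420x560x3 uint8, red, green, blue), "camera_matrix" (3x3 intrinsics, pixels), "distortion" ([k1, k2, p1, p2, k3] as OpenCV has them; the pictures are not rectified), "R" (3x3) and "t" (3): a world point X has camera coordinates R X + t. Camera axes: x right, y down, z forward; pixel columns grow to the right and rows downward; lengths in m; the calibration is good to about 2 mm. A picture is of the moment at which its call begins. There is no depth.
- hand_in(): hands the job in, once; it reports no verdict.
The state is a dict: "time": time; "q": joint angles; "joint_velocities": joint speeds; "joint_torque": joint torques, N m; "position": TCP position; "tool_rot": TCP orientation; "ft_force": force on the tool from outside, world axes, zero at the start; "moment": the same for the moment, N m; "grip_width": finger opening in m.
Only numpy, scipy, OpenCV 4.12 (cv2) and the standard library are available. Lean on these libraries where they do the work, as an engineer would, in place of code of your own. Each camera call takes 0.05 s, during which the arm holds its last target.

TASK

Lever up the white hinged cover on the front of the tabletop cooker with the blade of the palette knife (do not push it up with the fingers) until it swings fully open, then lay the knife flat back on the worktop without dropping it. Pick up the loose black knob, turn it so that the flat in its bore matches the flat of the D-shaped shaft in the recess, push it fully onto the shaft, and keep pressing the knob all the way in against the valve spring, as one does to light the gas, without forcing it. Finish while still gripping the knob and holding it pressed in, and leave the salt shaker, egg timer and jam jar standing where they are.

Things in the scene. Friction and masses are not known exactly. Their poses are not given: they have to be found in the camera images.
- cooker: Fixed dark one-burner cooker, x -154 to +118, 260 wide. Origin: on the worktop under its middle; x to its back, z up. Top 51 high; steel chin 40 high at x -154 to -134, then front wall. Recess under the cover: x -126 to -66, y -40 to +40, floor 18 high, shaft in its middle (x -98, y 0). Burner and wire pan support behind (x -40 to +110, to 76 high). (mm)
- cover (a joint): White hinged cover over the recess: 110 wide (y), 94 from hinge to lip, 5 thick, 0.15 kg. Value: opening angle, rad, 0 shut, 2.4 fully open (leaning back). Needs about 0.3 N up at the lip. Past about 1.2 rad an assisting spring swings it fully open by itself; below, it falls shut. (mm)
- cover_lip (a point): Middle of the lower front edge of the cover, moves with it. Shut: 51 above the worktop, right above the chin's front (cooker x -154). Between chin top (40) and lip is a slot for the blade, 11 high, 20 deep to the front wall. Axes: the cooker's when shut, turn with the cover. (mm)
- cover_hinge (a point): Fixed point on the cover's hinge line, in the middle of its width, 51 above the worktop, at cooker x -60. The hinge line runs along the cooker's y. (mm)
- shaft_top (a point): Centre of the top of the upright steel D-shaft in the recess, 49 above the worktop when out; goes down with it. Shaft 16 in diameter with one flat, 3.5 from the axis, that faces this point's own +x (level; z up); a white mark on the brass collar is on the same side. Top edge chamfered 1.2. (mm)
- valve (a joint): Turn of shaft and collar about the vertical, rad, relative to the cooker (positive anticlockwise from above). Differs from start to start; very stiff, not meant to be turned.
- shaft (a joint): How far the shaft is pressed in, m: 0 out, 0.007 fully in (stop). Spring: 4 N to start, 9.6 N at the stop.
- knob: Loose black knob standing on the worktop, about 0.05 kg. Origin: centre of its underside; z up. Skirt 44 in diameter, 19 high; grip bar along x, 42 long, 16 wide (y), up to 46 high. D-bore from below, 16 deep, round radius 8.9, flat 4.3 from the axis facing +x, as the white pointer line on top. Fully on: bore end on the shaft's top, underside 16 below it. (mm)
- knife: Loose palette knife lying on the worktop, about 0.07 kg. Origin: underside of the handle, near the balance point; x points to the blade tip. Wooden handle x -50 to +40, 16 wide (y), 20 high; stiff level steel blade x +40 to +120, 20 wide (tip 14), 2.5 thick, its mid-plane 10 above the handle's underside. (mm)
- knife_tip (a point): Tip of the knife's blade, at 120, 0, 10 mm from the knife's origin.
- salt: Glass salt shaker with a grey top, 44 mm in diameter, 90 high, standing on the right; leave alone. Origin: centre of underside.
- timer: White clockwork egg timer, 66 mm in diameter, 62 high, standing on the right; leave alone. Origin: centre of underside.
- jam: Jam jar with a light lid, 62 mm in diameter, 99 high, at the left front; leave alone. Origin: centre of underside.
Not all that is in view belongs to the job. Several things look just like the knob: the one meant starts nearest to the robot's base. There is more than one size of the knife; the job needs the larger.

How it is judged:
On the way, in this order (a step that is already met when the one before it is completed fails the run):
1. the knife, not the fingers, is lifting the cover (value of joint cover above 0.2 rad and contact force between knife and cover above 0.05 N and contact force between the fingers and cover below 0.05 N), for 0.05 s.
2. the cover is fully open (value of joint cover above 2.2 rad), for 0.2 s.
3. the knife lies flat on the worktop, let go (height (world z) of knife below 0.012 m and angle between knife's own z axis and vertical below 0.2 rad and contact force between the fingers and knife below 0.05 N and linear speed of knife below 0.03 m/s), for 0.2 s.
4. the knob is fully on the shaft, flat to flat (z of knob in the frame of shaft_top below -0.0145 m and horizontal distance between knob and shaft_top below 0.003 m and angle between the x axis of knob and the x axis of shaft_top, either way round below 0.3 rad), for 0.1 s.
At the end, for the whole second after the job is handed in: Through the last second the fingers grip the knob, which is at rest, fully on the shaft (underside over 14.5 mm below its top, 3 mm off-axis at most, flats within 0.3 rad, upright) and holds it pressed in over 5 mm; the cover is open over 2.2 rad; the knife lies flat on the worktop, let go (all of step 3 and all of step 4 and angle between knob's own z axis and vertical below 0.12 rad and value of joint shaft above 0.005 m and contact force between the fingers and knob above 1 N and linear speed of knob below 0.02 m/s and value of joint cover above 2.2 rad); the arm keeps its last pose, push and grip.
It fails at once if the fingers push the cover before it stands upright (contact force between the fingers and cover above 0.3 N and value of joint cover below 1.5 rad).
It fails at once if the knife is dropped (let go more than 5 cm above the worktop) (height (world z) of knife above 0.05 m and contact force between the fingers and knife below 0.01 N).
It fails at once if the knob is forced (over 40 N on the cooker) (contact force between knob and cooker above 40 N).
It fails at once if the salt shaker, egg timer or jam jar is displaced by over 3 cm or tipped (distance of any of salt, timer, jam from where it was at the start of the episode above 0.03 m or angle between any of salt, timer, jam's own z axis and vertical above 0.3 rad).
It also fails if it takes over 64 s, if anything falls off the work surface, if the arm or the gripper's body presses on something with over 40 N, if the wrist force passes 120 N, or if a joint passes its speed limit or range.

## Working session

There is one attempt and no reset: what is moved stays moved. The work goes in short steps, Python scripts to look and compute and a tool call to move; the robot and the scene stay as the last step left them, time stands still between calls to the robot, and variables do not carry over. Pictures are saved under pics/ and viewed, and the job is handed in when it is done.

Besides the shell and the picture viewer there is one more tool, called after ">>>" in YAML: its name, and indented under it one key for each argument. arm_command: Moves the arm, as the interface text tells. Its arguments: {"type":"object","properties":{"plan":{"type":"array"},"fingers":{"type":"number"},"force":{"type":"number"}},"required":["plan"]}

```bash
mkdir -p pics; cat > h.py <<'E'
import numpy as np, cv2, pickle
from rig import get_obs, camera, hand_in, pinch_z
def snap(n,f):
    c=camera(n); cv2.imwrite(f'pics/{f}.png',c['pixels'][:,:,::-1]); pickle.dump(c,open(f'pics/{f}.pkl','wb')); return c
def load(f): return pickle.load(open(f'pics/{f}.pkl','rb'))
def ray(c,uv):
    K=np.array(c['camera_matrix']);d=np.array(c['distortion'])
    p=cv2.undistortPoints(np.array(uv,float).reshape(-1,1,2),K,d).reshape(-1,2)
    R=np.array(c['R']);t=np.array(c['t'])
    D=np.c_[p,np.ones(len(p))]@R
    return -R.T@t, D
def onz(c,uv,z):
    o,D=ray(c,uv); s=(z-o[2])/D[:,2]; return o+D*s[:,None]
def proj(c,X):
    return cv2.projectPoints(np.array(X,float).reshape(-1,1,3),cv2.Rodrigues(np.array(c['R'],float))[0],np.array(c['t'],float),np.array(c['camera_matrix']),np.array(c['distortion']))[0].reshape(-1,2)
def crop(f,x0,y0,x1,y1,k,out):
    im=cv2.imread(f'pics/{f}.png')[y0:y1,x0:x1]; cv2.imwrite(f'pics/{out}.png',cv2.resize(im,None,fx=k,fy=k,interpolation=cv2.INTER_CUBIC))
E
python3 - <<'E'
from h import *
for n in ['scene','top','wrist']:
    c=snap(n,n+'0'); R=np.array(c['R']); print(n,(-R.T@np.array(c['t'])).round(3),R[2].round(2))
o=get_obs(); print(o, pinch_z if not callable(pinch_z) else pinch_z())
E
```

```text
scene [-0.16  -0.388  0.824] [ 0.66  0.35 -0.67]
top [ 0.281 -0.017  1.399] [ 0.24  0.   -0.97]
wrist [0.066 0.625 0.383] [ 0.26 -0.06 -0.96]
{'time': 0.15, 'q': array([ 1.16848631e+00,  5.28256761e-01,  1.43362707e+00,  1.77852149e-05,
        1.18142973e+00, -1.78466615e-01]), 'joint_velocities': array([ 0.00161867, -0.00362923, -0.00406787, -0.00116988, -0.0006841 ,
       -0.00068857]), 'joint_torque': array([ 4.99676407e-04, -4.40428412e+01, -1.76842940e+01,  6.33779936e-02,
        5.51623001e-02, -8.82750760e-05]), 'position': array([0.13845176, 0.60887682, 0.22178784]), 'tool_rot': array([ 0.70326339, -0.0791576 ,  0.07879804, -0.70210081]), 'ft_force': array([-0.67560525,  0.26306609, -1.78002485]), 'moment': array([ 0.01706448, -0.07920236,  0.03645755]), 'grip_width': 0.08726555961629813} 0.0187
```

View pics/scene0.png

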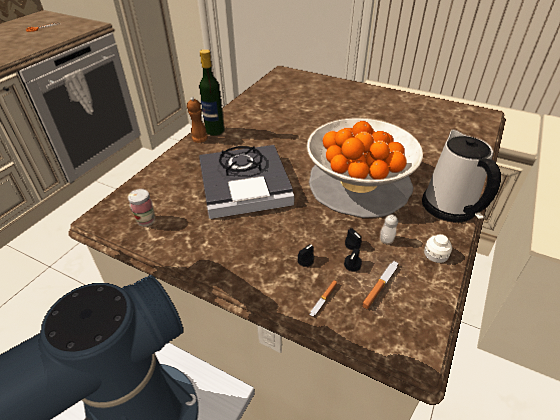

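View pics/top0.png

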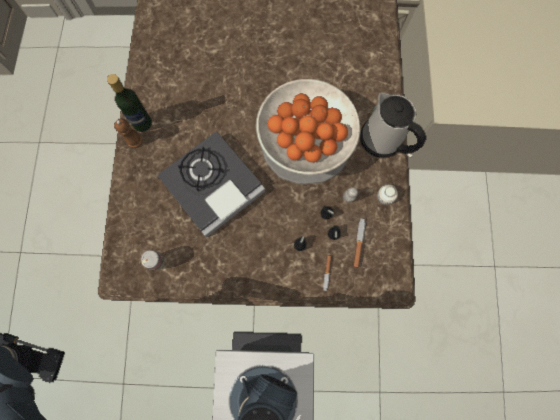

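View pics/wrist0.png

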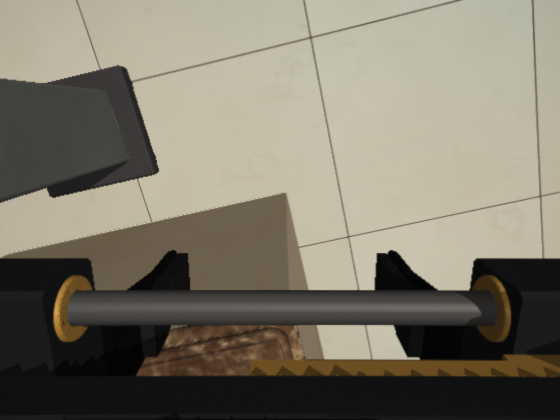

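Top view: the cooker is at (212,185) with its white cover at (228,200). There are three black knobs at (300,243), (327,212) and (334,233), a small knife at (327,273) and a larger knife at (360,243). I'll enlarge both views and measure.

```bash
python3 - <<'E'
from h import *
crop('top0',280,180,400,300,5,'t_knobs'); crop('top0',150,125,270,245,5,'t_cook')
crop('scene0',280,210,460,330,4,'s_knobs'); crop('scene0',190,140,310,225,6,'s_cook')
c=load('top0')
for n,p in dict(k1=(300,243),k2=(327,212),k3=(334,233)).items():
    X=onz(c,[p],0.03)[0]; print(n,X.round(3),np.hypot(*X[:2]).round(3))
print(onz(c,[(362,220),(357,265)],0.01).round(3), onz(c,[(330,257),(325,289)],0.01).round(3))
E
```

```text
k1 [ 0.505 -0.109  0.03 ] 0.517
k2 [ 0.614 -0.2    0.03 ] 0.646
k3 [ 0.542 -0.224  0.03 ] 0.587
[[ 0.594 -0.324  0.01 ]
 [ 0.439 -0.304  0.01 ]] [[ 0.463 -0.213  0.01 ]
 [ 0.356 -0.196  0.01 ]]
```

View pics/t_knobs.png

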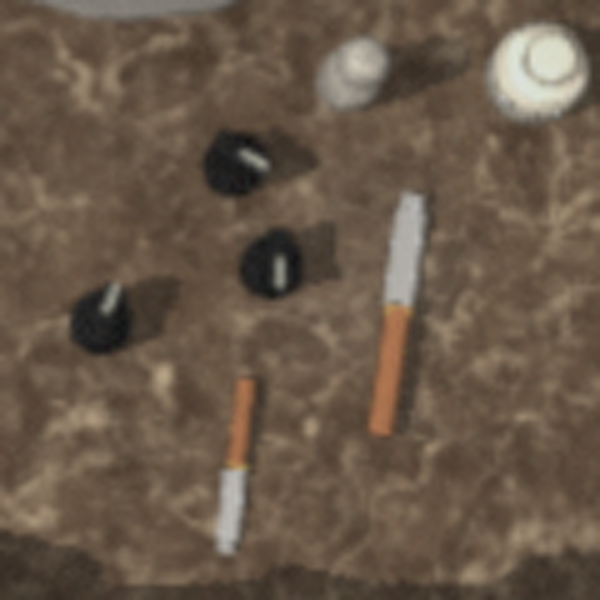

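View pics/t_cook.png

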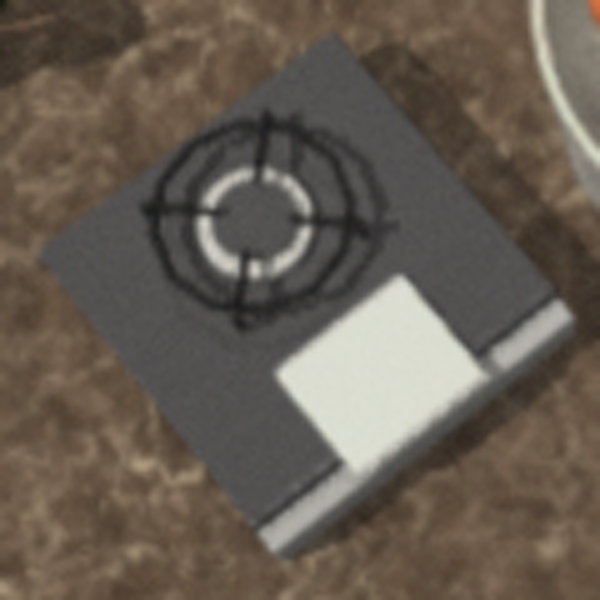

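View pics/s_knobs.png

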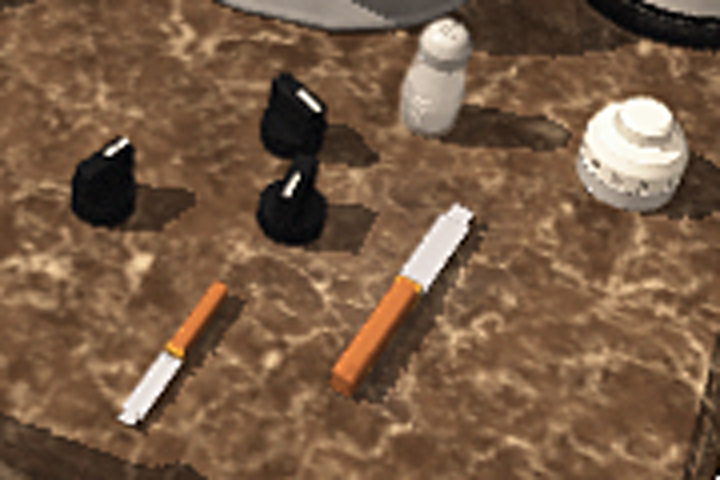

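View pics/s_cook.png

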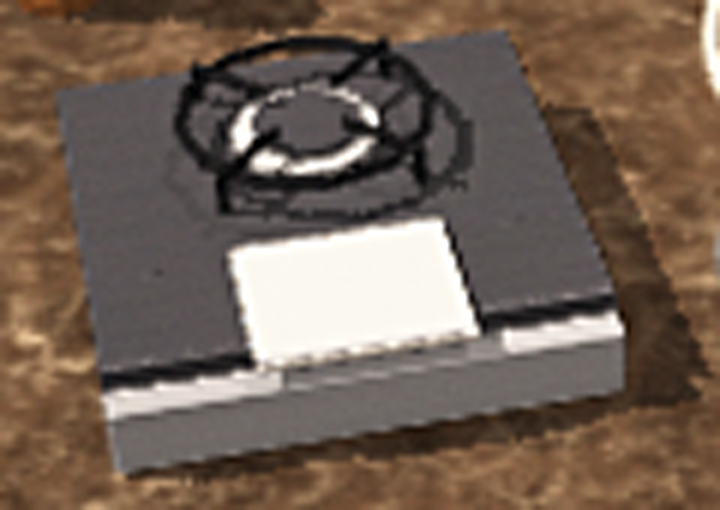

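Knob candidates in the top view: (300,243) at 0.517 m from the base, (334,233) at 0.587 and (327,212) at 0.646. The one meant is (300,243), the nearest, and the crop confirms it. The knife is the longer one (about 0.16 m) at (360,243), with its tip pointing away from the robot. Next I'll measure all of these properly.

```bash
cat > meas.py <<'E'
from h import *
def two(c1,p1,c2,p2):
    o1,D1=ray(c1,[p1]);o2,D2=ray(c2,[p2]);d1=D1[0]/np.linalg.norm(D1[0]);d2=D2[0]/np.linalg.norm(D2[0])
    s=np.linalg.lstsq(np.c_[d1,-d2],o2-o1,rcond=None)[0]
    a=o1+s[0]*d1;b=o2+s[1]*d2;return (a+b)/2,np.linalg.norm(a-b)
def big(m,near):
    n,l,st,ce=cv2.connectedComponentsWithStats(m.astype(np.uint8))
    i=1+np.argmin([np.hypot(*(ce[k]-near))+(1e3 if st[k,4]<8 else 0) for k in range(1,n)])
    return l==i,ce[i],st[i]
E
python3 - <<'E'
from meas import *
for f,cn,kn in [('top0',(226,200),(358,254)),('scene0',(250,188),(372,292))]:
    c=load(f);im=c['pixels'];hsv=cv2.cvtColor(im,cv2.COLOR_RGB2HSV)
    H,S,V=[hsv[...,i].astype(int) for i in range(3)]
    m,ce,st=big((S<40)&(V>195),cn); cnt=max(cv2.findContours(m.astype(np.uint8),0,2)[0],key=cv2.contourArea)
    r=cv2.approxPolyDP(cnt,5,True).reshape(-1,2); print(f,'cover',ce,st[4],r.tolist())
    print(onz(c,r,0.056).round(4).tolist())
    m,ce,st=big((H<14)&(S>130)&(V>100),kn); ys,xs=np.nonzero(m)
    print('handle',ce,st,'minrect',cv2.minAreaRect(np.c_[xs,ys].astype(np.float32)))
    print(onz(c,[ce],0.018 if f[0]=='t' else .014))
o=get_obs()
from scipy.spatial.transform import Rotation as Ro
print(Ro.from_quat(o['tool_rot']).as_matrix().round(3))
E
```

```text
top0 cover [225.43354037 199.5515528 ] 805 [[230, 181], [206, 199], [220, 218], [245, 200]]
[[0.7072, 0.1335, 0.056], [0.6414, 0.2111, 0.056], [0.5773, 0.16, 0.056], [0.6417, 0.0794, 0.056]]
handle [357.23529412 254.07843137] [354 242   7  25 102] minrect ((357.3600158691406, 253.97998046875), (4.38406229019165, 24.465898513793945), 8.13010311126709)
[[ 0.47446064 -0.30358304  0.018     ]]
scene0 cover [244.65175333 190.34220073] 827 [[263, 177], [228, 182], [233, 201], [208, 209], [269, 195]]
[[0.706, 0.1331, 0.056], [0.6353, 0.216, 0.056], [0.5669, 0.1542, 0.056], [0.5052, 0.1984, 0.056], [0.6381, 0.0745, 0.056]]
handle [372.0921659  293.70506912] [362 280  22  29 217] minrect ((372.0696716308594, 293.39324951171875), (7.465660095214844, 32.70323181152344), 33.11134338378906)
[[ 0.4692993  -0.30101253  0.014     ]]
[[ 0.975 -0.001  0.222]
 [-0.222 -0.002  0.975]
 [-0.    -1.    -0.002]]
```

>>> arm_command:
  plan:
    - [[5, -8, 0.5], 0]
    - [[5, -8, 0.5], 0]
    - [[5, -8, 0.5], 0]
    - [[5, -8, 0.5], 0]
    - [[5, -8, 0.5], 1]
  fingers: 1

```text
time: 0.65
position: [0.2644, 0.4069, 0.235]
tool_rot: [0.706, -0.048, 0.048, -0.705]
ft_force: [-0.3, 1.0, 0.2]
grip_width: 0.0871
```

>>> arm_command:
  plan:
    - [[5.4, -8.4, 0.5], 0]
    - [[5.4, -8.4, 0.5], 0]
    - [[5.4, -8.4, 0.5], 0]
    - [[5.4, -8.4, 0.5], 0]
    - [[5.4, -8.4, 0.5], 0]

```text
time: 1.15
position: [0.3993, 0.1976, 0.2477]
tool_rot: [-0.705, 0.048, -0.048, 0.706]
ft_force: [0.5, 1.0, -0.5]
grip_width: 0.087
```

>>> arm_command:
  plan:
    - [[2, -10, 0], 0]
    - [[2, -10, 0], 0]
    - [[2, -10, 0], 0]
    - [[2, -10, 0], 0]
    - [[2, -10, 0], 0]

```text
time: 1.65
position: [0.4476, -0.0478, 0.2476]
tool_rot: [-0.705, 0.048, -0.048, 0.706]
ft_force: [0.7, -0.2, -0.7]
grip_width: 0.087
```

>>> arm_command:
  plan:
    - [[0.5, -10, -2], 0]
    - [[0.5, -10, -2], 0]
    - [[0.5, -10, -2], 0]
    - [[0.5, -10, -2], 0]
    - [[0.5, -10, -2], 0]

```text
time: 2.15
position: [0.4595, -0.2926, 0.198]
tool_rot: [-0.705, 0.048, -0.048, 0.706]
ft_force: [1.1, 0.4, -0.0]
grip_width: 0.0871
```

```bash
python3 - <<'E'
from h import *
snap('wrist','w1'); print(get_obs()['position'])
E
```

```text
[ 0.4608149  -0.30151443  0.19692435]
```

View pics/w1.png

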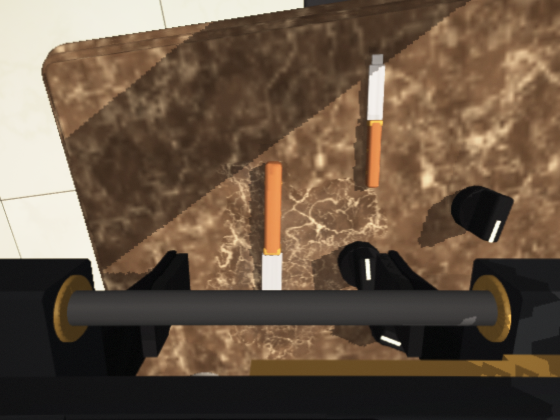

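Wrist view: the larger knife's handle runs from (273,163) to (272,255), with the blade below it. The small knife is at the upper right, and the target knob is at (483,212).

```bash
python3 - <<'E'
from meas import *
c=load('w1');im=c['pixels'];hsv=cv2.cvtColor(im,cv2.COLOR_RGB2HSV)
H,S,V=[hsv[...,i].astype(int) for i in range(3)]
m,ce,st=big((H<14)&(S>150)&(V>130),(273,210)); ys,xs=np.nonzero(m)
print(ce,st)
P=onz(c,np.c_[xs,ys],0.020)[:,:2]
r=cv2.minAreaRect((P*1000).astype(np.float32));print(r)
w=P-P.mean(0);u=np.linalg.svd(w,full_matrices=False)[2][0];u*=np.sign(u[0]);print('axis',u,np.degrees(np.arctan2(u[1],u[0])), P.mean(0),(w@u).min(),(w@u).max())
print('ends',P.mean(0)+u*(w@u).min(),P.mean(0)+u*(w@u).max())
E
```

```text
[272.76945245 205.89481268] [ 265  161   18   92 1388]
((472.3785095214844, -302.81146240234375), (15.090394973754883, 88.00269317626953), 80.5146255493164)
axis [ 0.98602698 -0.16658567] -9.589361802629812 [ 0.47077195 -0.30272434] -0.04240763991011896 0.04560691849152604
ends [ 0.42895687 -0.29565983] [ 0.5157416 -0.3103218]
```

>>> arm_command:
  plan:
    - [[0.5, 0, -2], -0.3]
    - [[0.5, 0, -4], -0.3]
    - [[0.5, 0, -6], -0.3]
    - [[0.5, 0, -7.2], -0.3]
    - [[0.5, 0, -7.2], -0.3]

```text
time: 2.7
position: [0.4695, -0.2879, 0.0142]
tool_rot: [-0.702, 0.06, -0.055, 0.707]
ft_force: [-1.0, 0.3, 0.4]
grip_width: 0.087
```

>>> arm_command:
  plan:
    - [[0, 0, -0.4], 0]
    - [[0, 0, -0.48], 0]

```text
time: 2.9
position: [0.4732, -0.2911, 0.0074]
tool_rot: [0.705, -0.057, 0.058, -0.704]
ft_force: [-0.3, -0.3, 0.8]
grip_width: 0.0868
```

```bash
python3 - <<'E'
from h import *
snap('wrist','w2'); o=get_obs();print(o['position'],o['ft_force'])
E
```

```text
[ 0.4732516  -0.29118743  0.00761487] [ 0.77404696 -0.76740495 -0.63324117]
```

View pics/w2.png

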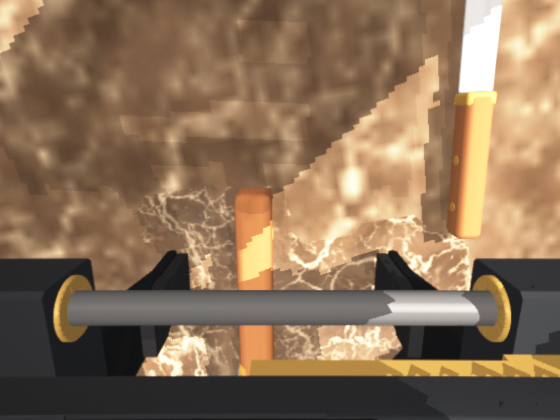

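>>> arm_command:
  plan:
    - [[0, -0.48, 0], 0]
    - [[0, -0.48, -0.14], 0]
    - [[0, -0.48, -0.14], 0]

```text
time: 3.25
position: [0.4728, -0.3036, 0.0037]
tool_rot: [0.705, -0.057, 0.058, -0.704]
ft_force: [0.5, -0.6, -0.4]
grip_width: 0.0869
```

>>> arm_command:
  plan:
    - [[0, 0, 0], 0]
    - [[0, 0, 0], 0]
    - [[0, 0, 0], 0]
    - [[0, 0, 0], 0]
    - [[0, 0, 0], 0]
  fingers: -1
  force: 30

```text
time: 3.75
position: [0.4724, -0.3025, 0.003]
tool_rot: [-0.705, 0.057, -0.057, 0.705]
ft_force: [-0.4, 0.8, -0.4]
grip_width: 0.0549
```

>>> arm_command:
  plan:
    - [[0, 0, 0], 0]
    - [[0, 0, 0], 0]

```text
time: 3.95
position: [0.4724, -0.3025, 0.003]
tool_rot: [-0.705, 0.057, -0.057, 0.705]
ft_force: [-0.3, -0.9, 0.1]
grip_width: 0.039
```

>>> arm_command:
  plan:
    - [[0, 0, 0], 0]
    - [[0, 0, 0], 0]
    - [[0, 0, 0], 0]
    - [[0, 0, 0], 0]

```text
time: 4.35
position: [0.4724, -0.3026, 0.0031]
tool_rot: [0.705, -0.057, 0.057, -0.705]
ft_force: [-0.6, 0.3, -0.7]
grip_width: 0.0159
```

>>> arm_command:
  plan:
    - [[0, 0, 0], 0]
    - [[0, 0, 0], 0]

```text
time: 4.55
position: [0.4724, -0.3026, 0.0031]
tool_rot: [0.705, -0.057, 0.057, -0.705]
ft_force: [0.3, -0.6, -0.2]
grip_width: 0.0159
```

>>> arm_command:
  plan:
    - [[0, 0, 1], 0]
    - [[0, 0, 2.5], 0]
    - [[0, 1, 4.5], 1]
    - [[0, 2.8, 4.8], 2.5]
    - [[-0.2, 4.6, 4.8], 4]

```text
time: 5.05
position: [0.4695, -0.1881, 0.1258]
tool_rot: [0.706, 0.069, -0.065, -0.702]
ft_force: [0.9, 0.2, -0.2]
grip_width: 0.0159
```

>>> arm_command:
  plan:
    - [[0, 1.8, 0], 1.5]
    - [[0, 3.6, 0], 3]
    - [[0, 5.4, 0], 4.5]
    - [[0, 7, 0], 5.8]
    - [[0, 7.2, 0], 5.8]

```text
time: 5.55
position: [0.4656, -0.0036, 0.123]
tool_rot: [-0.664, -0.241, 0.243, 0.665]
ft_force: [-0.4, 0.7, -1.3]
grip_width: 0.0159
```

```bash
python3 - <<'E'
from h import *
snap('wrist','w3');snap('top','top3');snap('scene','scene3'); o=get_obs();print(o['position'],o['ft_force'],o['q'])
crop('top3',150,120,350,300,4,'t3')
E
```

```text
[ 0.46777176 -0.00775101  0.12316955] [ 0.12093038 -0.34603595 -1.01818521] [-2.55852034e-01  4.84435773e-01  1.91558947e+00 -5.81113327e-04
  7.40793665e-01 -2.51903745e+00]
```

View pics/w3.png

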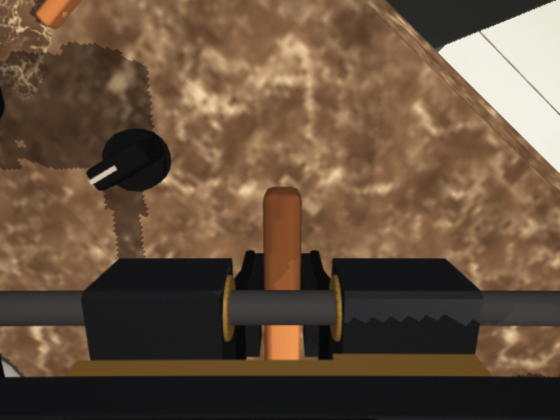

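View pics/t3.png

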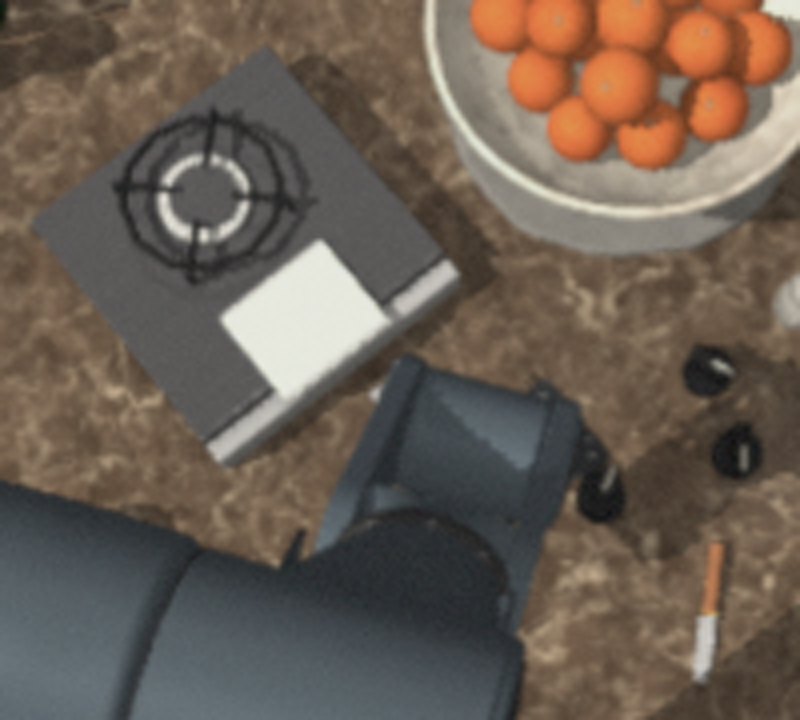

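View pics/scene3.png

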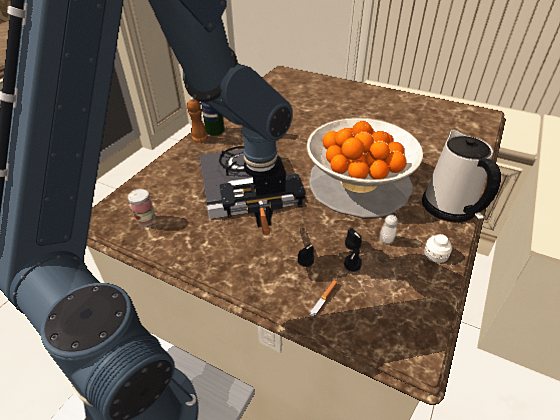

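The top view shows the cooker clear with the blade end peeking out at about (375,395). The wrist camera faces away from the cooker here. So I'll solve the cooker pose from corner picks in both first pictures.

```bash
python3 - <<'E'
from meas import *
from scipy.optimize import least_squares
T=load('top0');S=load('scene0')
def px(P,k,o): return (np.array(P,float)+.5)/k-.5+np.array(o)
obs=[]
for P,X in [((40,250),(118,130,51)),((335,38),(118,-130,51)),((577,318),(-154,-130,40)),((268,547),(-154,130,40)),
  ((403,275),(-60,-55,56)),((275,375),(-60,55,56)),((360,475),(-154,55,56)),((492,377),(-154,-55,56))]:
    obs.append((T,px(P,5,(150,125)),X))
for P,X in [((57,92),(118,130,51)),((505,33),(118,-130,51)),((623,333),(-154,-130,40)),((108,413),(-154,130,40)),((625,388),(-154,-130,0)),((125,472),(-154,130,0)),
  ((447,220),(-60,-55,56)),((230,250),(-60,55,56)),((258,366),(-154,55,56)),((480,333),(-154,-55,56))]:
    obs.append((S,px(P,6,(190,140)),X))
def W(p,X):
    X=np.array(X)/1000.;c,s=np.cos(p[2]),np.sin(p[2]);return np.array([p[0]+c*X[0]-s*X[1],p[1]+s*X[0]+c*X[1],X[2]])
def f(p,o=obs): return np.concatenate([proj(c,[W(p,X)])[0]-q for c,q,X in o])
for o in (obs,obs[:8],obs[8:]):
    r=least_squares(f,[.7,.2,.69],args=(o,),loss='soft_l1'); p=r.x
    print(p[:2].round(4),np.degrees(p[2]).round(2)); print(f(p,o).reshape(-1,2).round(1).tolist())
    print('lip',W(p,(-154,0,51)).round(4),'shaft',W(p,(-98,0,49)).round(4))
E
```

```text
[0.721  0.2145] 40.81
[[-1.3, -0.1], [-0.4, -1.9], [-0.5, 0.1], [0.8, 1.5], [-0.2, 0.2], [-0.3, -0.1], [-0.4, 1.0], [-0.9, 0.4], [0.2, -1.0], [1.1, -1.3], [1.2, 0.0], [0.1, 0.3], [0.7, 0.9], [-1.1, 0.6], [-0.4, -0.3], [0.6, -0.1], [0.4, -0.0], [0.5, -0.3]]
lip [0.6044 0.1138 0.051 ] shaft [0.6468 0.1504 0.049 ]
[0.722 0.213] 40.67
[[-0.8, -0.5], [0.1, -2.1], [-0.1, -0.0], [1.1, 1.2], [0.2, -0.0], [0.1, -0.4], [-0.0, 0.8], [-0.5, 0.3]]
lip [0.6052 0.1127 0.051 ] shaft [0.6477 0.1492 0.049 ]
[0.7203 0.2157] 41.07
[[-0.4, -0.9], [0.4, -1.4], [0.9, -0.1], [-0.2, 0.4], [0.4, 0.7], [-1.3, 0.7], [-0.8, -0.3], [0.2, -0.1], [0.1, -0.0], [0.2, -0.4]]
lip [0.6042 0.1146 0.051 ] shaft [0.6464 0.1514 0.049 ]
```

>>> arm_command:
  plan:
    - [[0.75, 0.8, -1], 0.2]
    - [[0.75, 0.8, -2.5], 0.2]
    - [[0.75, 0.8, -3.2], 0.2]
    - [[0.75, 0.8, -3.4], 0.2]
    - [[0.75, 0.8, -3.4], 0.2]

```text
time: 6.2
position: [0.4862, 0.011, 0.0375]
tool_rot: [-0.663, -0.245, 0.245, 0.663]
ft_force: [-0.0, 0.5, 0.8]
grip_width: 0.0156
```

```bash
python3 - <<'E'
from h import *
snap('top','top4');snap('scene','scene4'); o=get_obs();print(o['position'],o['ft_force'],o['q'])
from scipy.spatial.transform import Rotation as Ro
print(Ro.from_quat(o['tool_rot']).as_matrix()[:,2])
crop('scene4',190,140,310,230,6,'s4');crop('top4',190,140,310,230,6,'t4')
E
```

```text
[0.48701236 0.01133153 0.03870523] [ 0.62922645  0.62184968 -0.52630373] [-2.06563136e-01  6.65308933e-01  1.91763311e+00 -1.51320666e-04
  5.57022368e-01 -2.48549899e+00]
[-0.65051818  0.7594895  -0.00133911]
```

View pics/s4.png

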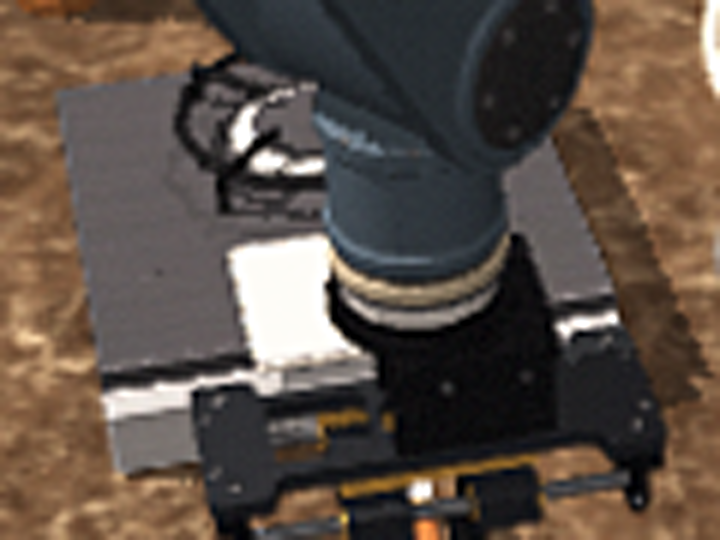

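View pics/t4.png

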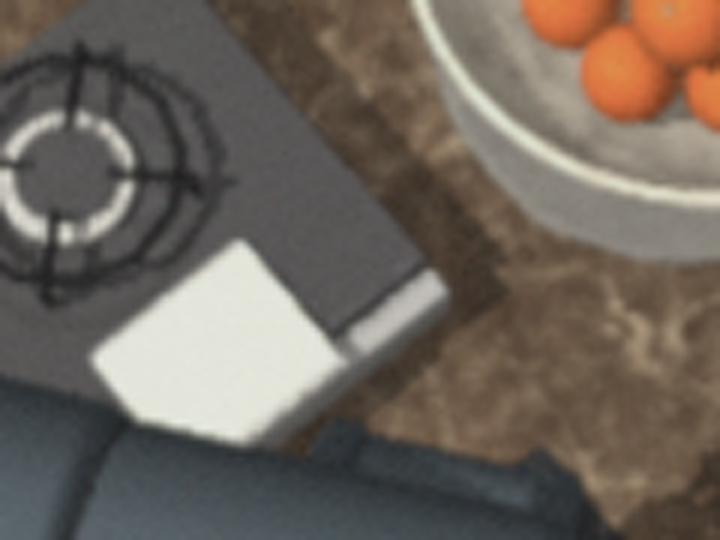

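Blade is level with the slot at z ≈ 0.0456 and about 31 mm out. I'll insert it about 15 mm.

>>> arm_command:
  plan:
    - [[0.35, 0.3, 0], 0]
    - [[0.7, 0.6, 0], 0]
    - [[1.05, 0.9, 0], 0]
    - [[1.4, 1.2, 0], 0]
    - [[1.4, 1.2, 0], 0]

```text
time: 6.8
position: [0.5215, 0.0435, 0.0381]
tool_rot: [0.663, 0.246, -0.247, -0.663]
ft_force: [-0.4, -1.2, -1.0]
grip_width: 0.0156
```

```bash
python3 - <<'E'
from h import *
snap('scene','scene5'); o=get_obs();print(o['position'],o['ft_force'],o['moment'],o['q'][5])
crop('scene5',190,140,310,230,6,'s5')
E
```

```text
[0.52163881 0.04328223 0.03805058] [0.82787801 0.26762138 0.01129247] [ 0.12037601  0.07879079 -0.01629534] -2.413112865821008
```

View pics/s5.png

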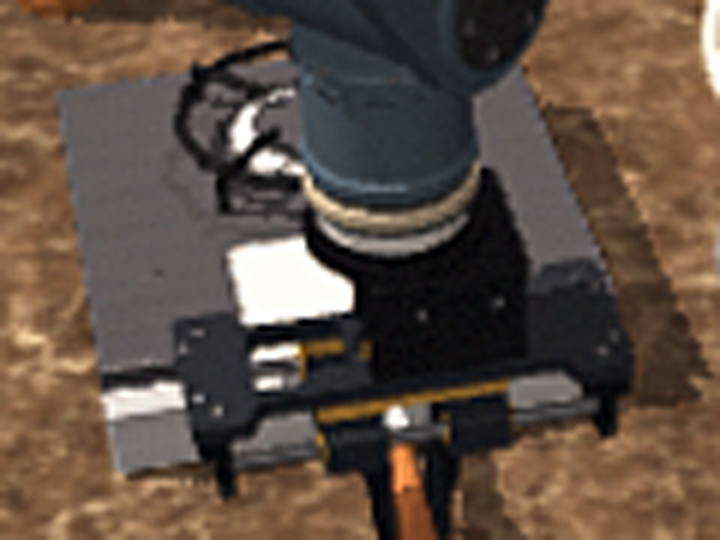

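>>> arm_command:
  plan:
    - [[0.05, 0.05, 0.3], 0]
    - [[0.1, 0.1, 0.6], 0]
    - [[0.2, 0.18, 1.0], 0]
    - [[0.35, 0.3, 1.4], 0]
    - [[0.52, 0.44, 1.8], 0]

```text
time: 7.35
position: [0.5348, 0.0536, 0.0844]
tool_rot: [0.663, 0.246, -0.245, -0.663]
ft_force: [0.0, 0.2, -0.8]
grip_width: 0.0155
```

```bash
python3 - <<'E'
from h import *
snap('scene','scene6'); o=get_obs();print(o['position'],o['ft_force'],o['moment'],o['q'][5])
crop('scene6',190,120,310,220,6,'s6')
E
```

```text
[0.5371341  0.05395783 0.08604065] [ 1.35662823  0.28018827 -0.8109459 ] [0.03350541 0.04743235 0.07114578] -2.388621536675778
```

View pics/s6.png

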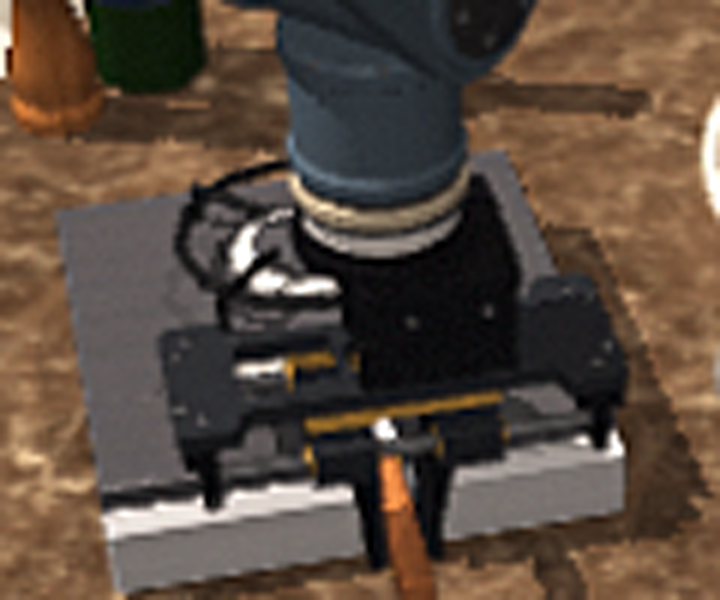

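The flat white cover is gone from (245,190), so it has lifted. I'll continue along the arc.

>>> arm_command:
  plan:
    - [[0.2, 0.18, 0.35], 0]
    - [[0.45, 0.4, 0.7], 0]
    - [[0.75, 0.65, 0.95], 0]
    - [[1.06, 0.92, 1.15], 0]
    - [[1.4, 1.2, 1.28], 0]

```text
time: 7.9
position: [0.5701, 0.0841, 0.1157]
tool_rot: [0.663, 0.246, -0.245, -0.663]
ft_force: [0.0, -0.1, -0.3]
grip_width: 0.0155
```

>>> arm_command:
  plan:
    - [[0.35, 0.3, 0], 0]
    - [[0.55, 0.47, 0], 0]
    - [[0.55, 0.47, 0], 0]

```text
time: 8.2
position: [0.5838, 0.0959, 0.1147]
tool_rot: [0.663, 0.246, -0.246, -0.663]
ft_force: [-0.2, 0.0, -0.2]
grip_width: 0.0158
```

```bash
python3 - <<'E'
from h import *
snap('scene','scene7');snap('top','top7'); o=get_obs();print(o['position'],o['ft_force'],o['q'][5])
crop('scene7',190,120,310,220,6,'s7');crop('top7',150,125,270,245,5,'t7')
E
```

```text
[0.58247111 0.09528275 0.11454371] [ 0.00123715 -0.79241222  0.45564721] -2.307981972093704
```

View pics/s7.png

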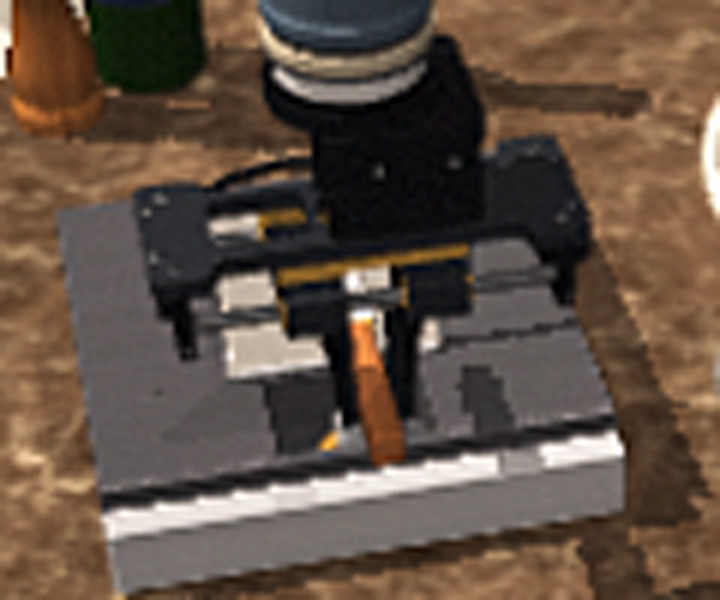

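View pics/t7.png

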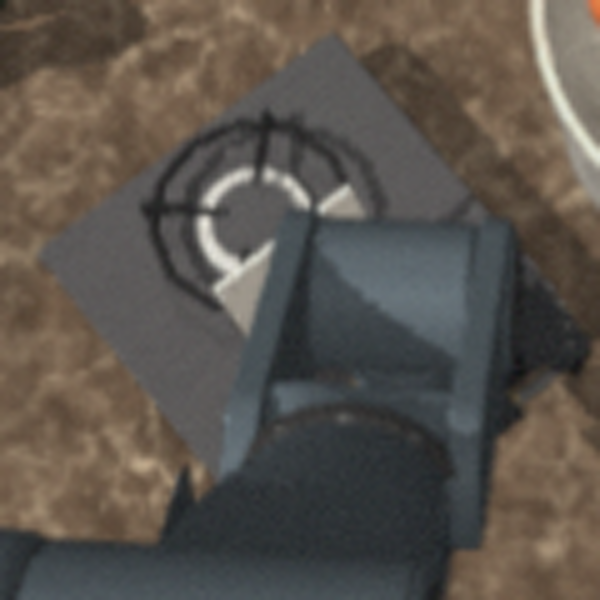

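The cover stands fully open, leaning back at (330,245) in the top crop, and the recess is exposed. I'll retract straight back and then go to the lay-down spot.

>>> arm_command:
  plan:
    - [[-1.2, -1.05, 0], 0]
    - [[-2.4, -2.1, 0], 0]
    - [[-3.6, -3.1, 0], 0]
    - [[-4.8, -2.8, 0], -1.5]
    - [[-5.8, -2.4, -0.5], -3]

```text
time: 8.8
position: [0.4368, 0.034, 0.1034]
tool_rot: [0.69, 0.155, -0.154, -0.69]
ft_force: [0.2, 0.5, -1.5]
grip_width: 0.0156
```

>>> arm_command:
  plan:
    - [[-0.3, 0.2, -0.5], -1.5]
    - [[-0.3, 0.2, -1.5], -3]
    - [[-0.3, 0.2, -2.5], -3]
    - [[-0.3, 0.2, -3.2], -3]
    - [[-0.3, 0.2, -3.2], -3]

```text
time: 9.3
position: [0.4289, 0.0401, 0.021]
tool_rot: [-0.704, -0.064, 0.067, 0.704]
ft_force: [-0.9, 0.6, -0.7]
grip_width: 0.0158
```

>>> arm_command:
  plan:
    - [[0, 0, -0.3], 0]
    - [[0, 0, -0.55], 0]
    - [[0, 0, -0.65], 0]
    - [[0, 0, -0.65], 0]
    - [[0, 0, -0.65], 0]

```text
time: 9.8
position: [0.4306, 0.0401, 0.0066]
tool_rot: [0.704, 0.066, -0.066, -0.704]
ft_force: [-0.1, 0.0, -0.3]
grip_width: 0.0154
```

>>> arm_command:
  plan:
    - [[0, 0, -0.06], 0]
    - [[0, 0, -0.06], 0]
    - [[0, 0, -0.06], 0]

```text
time: 10.1
position: [0.4305, 0.0402, 0.0049]
tool_rot: [0.704, 0.066, -0.066, -0.704]
ft_force: [0.1, 0.2, -0.5]
grip_width: 0.0154
```

```bash
python3 - <<'E'
from h import *
snap('top','top8');snap('scene','scene8'); o=get_obs();print(o['position'],o['ft_force'],o['moment'])
crop('scene8',190,120,330,240,5,'s8');crop('top8',150,125,290,245,5,'t8')
E
```

```text
[0.43050291 0.04014601 0.00491011] [ 0.75636932 -0.4822526  -1.28527751] [0.02844174 0.05435773 0.00605799]
```

View pics/s8.png

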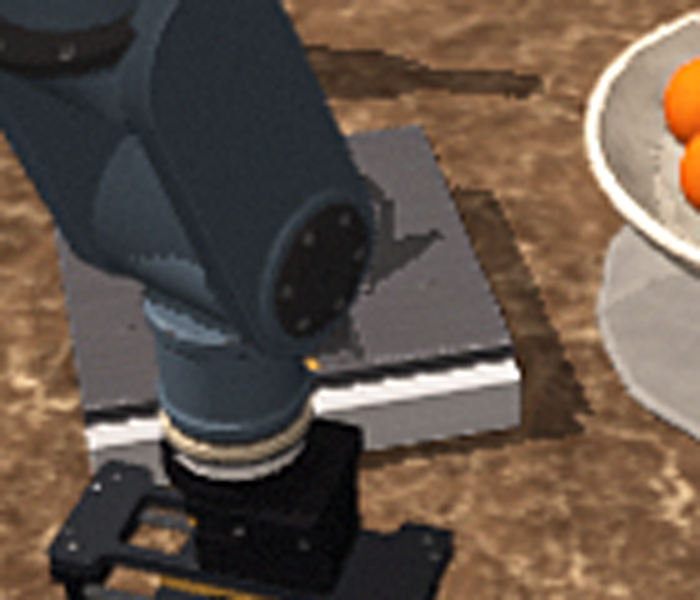

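View pics/t8.png

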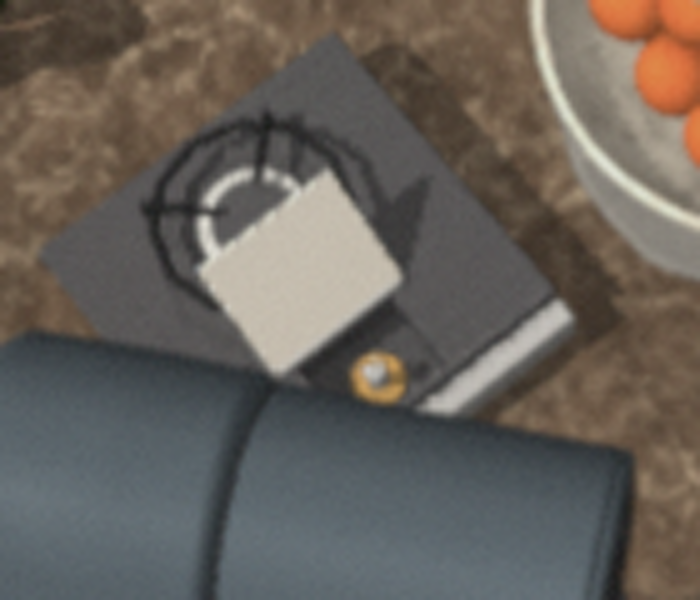

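Cover open at (300,275), brass collar and shaft at (377,375) in the crop. I'll lower the last 2 mm and release.

>>> arm_command:
  plan:
    - [[0, 0, -0.07], 0]
    - [[0, 0, -0.07], 0]
    - [[0, 0, -0.07], 0]

```text
time: 10.5
position: [0.4305, 0.0402, 0.003]
tool_rot: [0.704, 0.066, -0.066, -0.704]
ft_force: [0.0, -0.4, -0.1]
grip_width: 0.016
```

>>> arm_command:
  plan:
    - [[0, 0, 0], 0]
    - [[0, 0, 0], 0]
    - [[0, 0, 0], 0]
    - [[0, 0, 0], 0]
    - [[0, 0, 0], 0]
  fingers: 1

```text
time: 11.0
position: [0.4304, 0.0402, 0.0031]
tool_rot: [0.704, 0.066, -0.066, -0.704]
ft_force: [0.2, 0.7, -0.0]
grip_width: 0.0477
```

>>> arm_command:
  plan:
    - [[0, 0, 0], 0]
    - [[0, 0, 0], 0]
    - [[0, 0, 0], 0]
    - [[0, 0, 0], 0]
    - [[0, 0, 0], 0]

```text
time: 11.5
position: [0.4305, 0.0401, 0.0031]
tool_rot: [0.704, 0.066, -0.066, -0.704]
ft_force: [0.0, -0.2, -0.7]
grip_width: 0.0839
```

>>> arm_command:
  plan:
    - [[0, 0, 1], 0]
    - [[0, 0, 3], 0]
    - [[0, 0, 4.5], 0]
    - [[0, 0, 6], 0]
    - [[0, 0, 6.5], 0]

```text
time: 12.0
position: [0.4321, 0.04, 0.1689]
tool_rot: [0.705, 0.068, -0.064, -0.703]
ft_force: [0.1, 0.7, -0.5]
grip_width: 0.0868
```

```bash
python3 - <<'E'
from h import *
snap('wrist','w9');o=get_obs();print(o['position'],o['ft_force'],o['q'])
E
```

```text
[0.43249955 0.03994105 0.169331  ] [-0.15214053  0.38864259  0.25682262] [-1.66335018e-01  3.60304763e-01  1.95656384e+00 -7.43674011e-06
  8.16834982e-01 -1.92378582e+00]
```

View pics/w9.png

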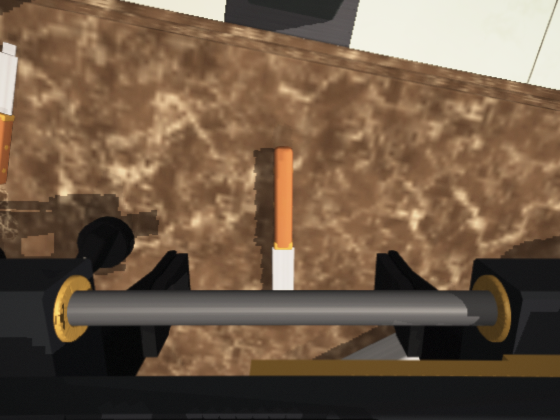

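The knife lies flat at (283,150–290). Next I'll go over the knob and look at it and at the shaft.

>>> arm_command:
  plan:
    - [[1, -2, 0], 0]
    - [[2, -4, 0], 0]
    - [[2.8, -5.6, 0.5], 0]
    - [[2.8, -6, 0.5], 0]
    - [[2.8, -6, 0.5], 0]

```text
time: 12.55
position: [0.5011, -0.1123, 0.1775]
tool_rot: [0.704, 0.065, -0.064, -0.704]
ft_force: [0.3, 1.4, 0.3]
grip_width: 0.0871
```

```bash
python3 - <<'E'
from h import *
snap('wrist','w10');snap('top','top10');snap('scene','scene10');o=get_obs();print(o['position'],o['ft_force'],o['q'])
crop('top10',200,170,260,230,10,'t10');crop('scene10',210,150,300,217,8,'s10')
E
```

```text
[ 0.49846831 -0.10815375  0.17699191] [-0.40292312  0.42537298  0.48720964] [-4.33329690e-01  4.40447433e-01  1.76302845e+00  5.94865477e-04
  9.42364970e-01 -2.19108364e+00]
```

View pics/w10.png

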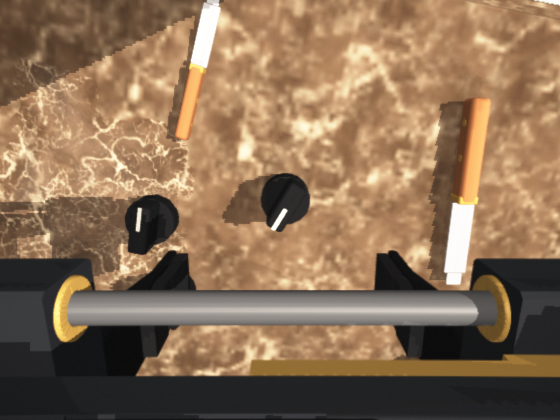

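View pics/t10.png

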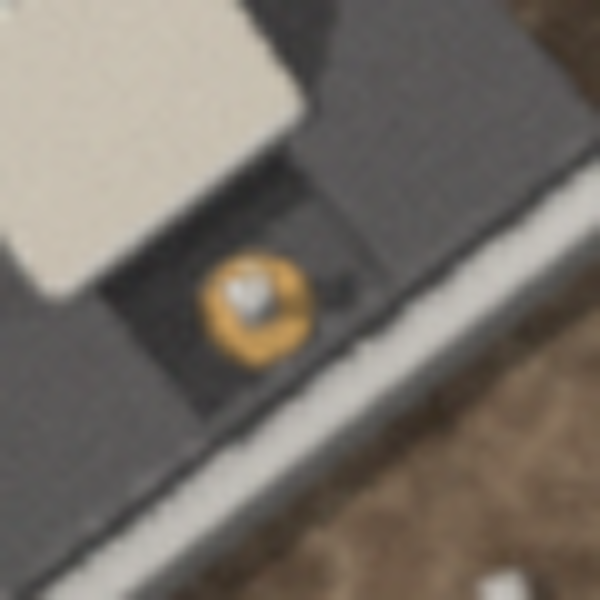

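View pics/s10.png

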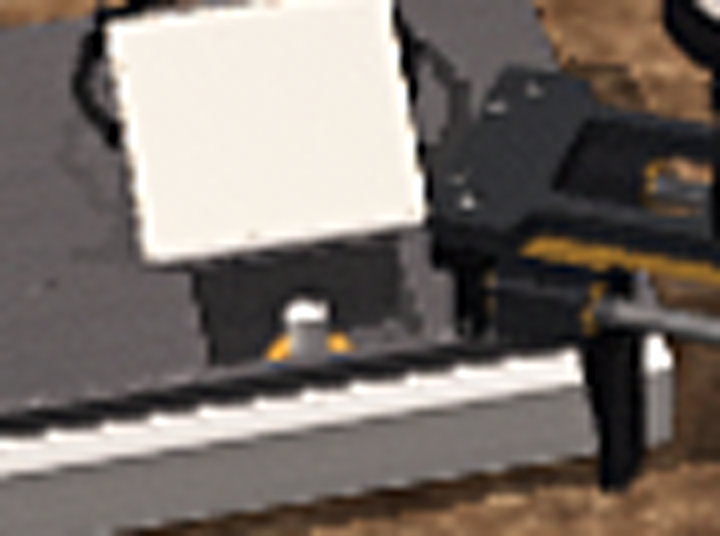

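Wrist view: the target knob is at (285,200) with its white pointer from (285,208) to (275,228). Left of it are a spare knob, the small knife and the laid-down knife. The recess shows the brass collar, but the flat isn't readable yet.

```bash
python3 - <<'E'
from meas import *
crop('w10',230,150,340,250,7,'w10k')
c=load('w10');im=c['pixels'].astype(int);V=im.max(2);S=V-im.min(2)
sub=np.zeros(V.shape,bool);sub[150:250,240:330]=1
m,ce,st=big((V>170)&(S<45)&sub,(279,219));ys,xs=np.nonzero(m);print('ptr',ce,st)
P=onz(c,np.c_[xs,ys],.046)[:,:2];w=P-P.mean(0);u=np.linalg.svd(w)[2][0];u*=np.sign(u[0]);t=w@u
print('ptr mid',P.mean(0),'yaw',np.degrees(np.arctan2(u[1],u[0])),t.min(),t.max())
E
```

```text
ptr [278.79831933 219.09243697] [271 209  16  21 119]
ptr mid [ 0.51284782 -0.11255718] yaw -21.12181492924544 -0.010316288626960197 0.010112405711438479
```

View pics/w10k.png

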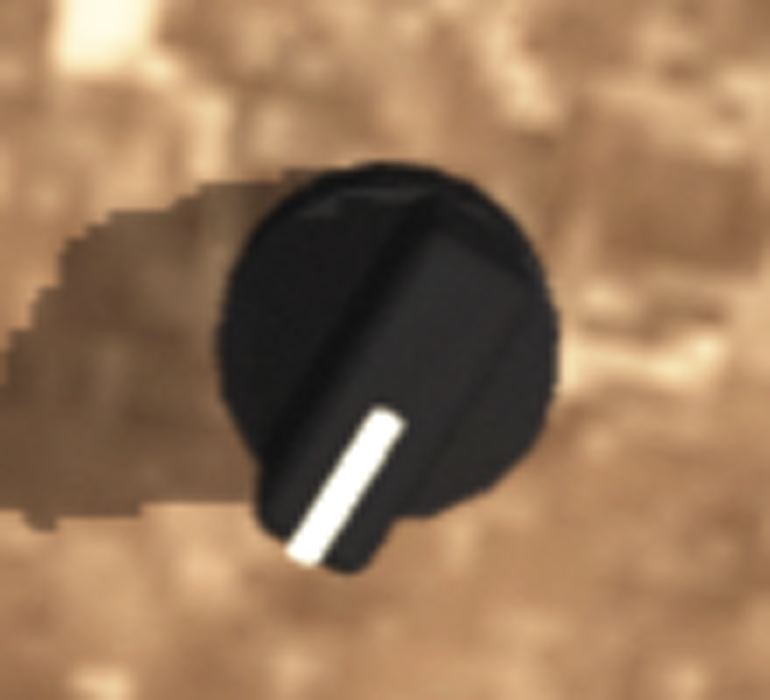

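Knob centre is about (0.503, −0.109) with yaw −21°. I'll hover over the shaft to read the flat.

>>> arm_command:
  plan:
    - [[1.1, 1.9, 0.2], -1]
    - [[2.2, 3.8, 0.2], -2]
    - [[3.3, 5.7, 0.2], -3]
    - [[4.4, 7.6, 0.2], -4]
    - [[5.2, 9.2, 0.2], -5]

```text
time: 13.2
position: [0.6225, 0.111, 0.1825]
tool_rot: [0.702, -0.089, 0.088, -0.701]
ft_force: [0.5, -0.7, -0.5]
grip_width: 0.087
```

>>> arm_command:
  plan:
    - [[0.6, 1, 0], 0]
    - [[0.6, 1, 0], 0]
    - [[0.6, 1, 0], 0]

```text
time: 13.5
position: [0.6366, 0.1343, 0.1821]
tool_rot: [0.702, -0.088, 0.086, -0.701]
ft_force: [-0.6, -0.8, -0.1]
grip_width: 0.0864
```

```bash
python3 - <<'E'
from h import *
snap('wrist','w11');o=get_obs();print(o['position'],o['ft_force'],o['q'])
E
```

```text
[0.63661506 0.13312553 0.18224736] [-0.1824262  -1.50836712 -0.18539441] [ 3.48295538e-02  6.07140046e-01  1.40148043e+00 -4.46631052e-04
  1.13618063e+00 -1.28778931e+00]
```

View pics/w11.png

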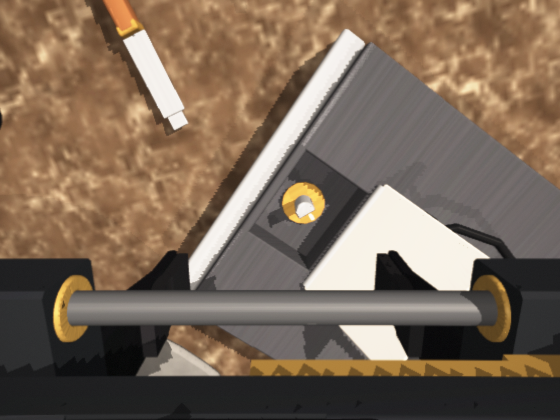

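```bash
python3 - <<'E'
from meas import *
crop('w11',270,170,340,240,9,'w11k')
E
```

```text
(no output)
```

View pics/w11k.png

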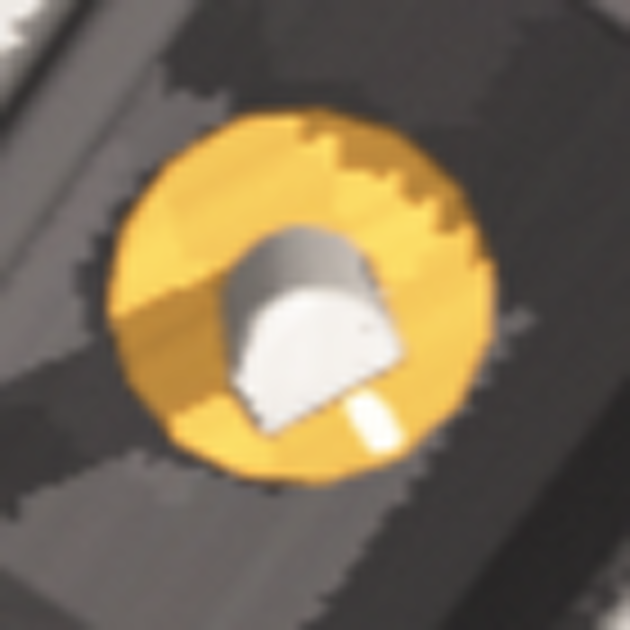

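The flat's edge runs from (268,433) to (402,355) in the crop, and the white mark sits on the same side at (373,423).

```bash
python3 - <<'E'
from meas import *
c=load('w11')
def px(P): return (np.array(P,float)+.5)/9-.5+np.array([270,170])
A=onz(c,[px((268,433)),px((402,355))],.049)[:,:2]
d=A[1]-A[0];n=np.array([d[1],-d[0]])/np.linalg.norm(d); 
if n[0]<0:n=-n
print(A,np.linalg.norm(d),'flat normal',np.degrees(np.arctan2(n[1],n[0])))
B=onz(c,[px((302,297)),px((373,423))],.023)[:,:2];e=B[1]-B[0];print('collar c',B[0],'mark yaw',np.degrees(np.arctan2(e[1],e[0])))
# D top outline points on the round side
Q=onz(c,[px(p) for p in [(232,375),(245,335),(275,300),(310,287),(350,295),(380,322),(402,355),(268,433)]],.049)[:,:2]
M=np.c_[2*Q,np.ones(len(Q))];s=np.linalg.lstsq(M,(Q**2).sum(1),rcond=None)[0];print('axis',s[:2],'r',np.sqrt(s[2]+s[0]**2+s[1]**2))
print('mid flat - 3.5n', A.mean(0)-.0035*n)
# silver outer cylinder and gold circle fit
im=c['pixels'];hsv=cv2.cvtColor(im,cv2.COLOR_RGB2HSV).astype(int)
m=(hsv[...,0]>12)&(hsv[...,0]<30)&(hsv[...,1]>120);m[:170]=0;m[240:]=0;m[:,:270]=0;m[:,340:]=0
cnt=max(cv2.findContours(m.astype(np.uint8),0,1)[0],key=cv2.contourArea);h=cv2.convexHull(cnt).reshape(-1,2).astype(float)
for z in(.02,.023,.026):
    Q=onz(c,h,z)[:,:2];M=np.c_[2*Q,np.ones(len(Q))];s=np.linalg.lstsq(M,(Q**2).sum(1),rcond=None)[0];print(z,'collar',s[:2],np.sqrt(s[2]+s[0]**2+s[1]**2))
from scipy.spatial.transform import Rotation as Ro
z=Ro.from_quat(get_obs()['tool_rot']).as_matrix()[:,2];print('jaw',np.degrees(np.arctan2(z[1],z[0])))
E
```

```text
[[0.6499565  0.14529266]
 [0.64580068 0.15871873]] 0.014054543876239686 flat normal 17.199060639218672
collar c [0.64478821 0.15111762] mark yaw 15.198102702155616
axis [0.64522623 0.15097876] r 0.007492183771567177
mid flat - 3.5n [0.6445351  0.15097077]
0.02 collar [0.64566579 0.15101451] 0.01898095818811752
0.023 collar [0.64492237 0.15102632] 0.018805178597923782
0.026 collar [0.64417895 0.15103812] 0.01862939900770556
jaw 75.79140009065165
```

Axis is about (0.645, 0.151) and the flat faces 16–17°. The knob must turn about +37.5°. I'll rotate to the working yaw (about 106°) here and look again, so that camera offsets cancel.

>>> arm_command:
  plan:
    - [[0.2, 0.4, 0], 1.5]
    - [[0.35, 0.7, 0], 3]
    - [[0.35, 0.7, 0], 4.5]
    - [[0.35, 0.7, 0], 6.1]
    - [[0.35, 0.7, 0], 6.1]

```text
time: 14.05
position: [0.6463, 0.1485, 0.1829]
tool_rot: [0.7, 0.098, -0.1, -0.7]
ft_force: [-0.3, -0.5, -0.2]
grip_width: 0.0872
```

```bash
python3 - <<'E'
from h import *
snap('wrist','w12');o=get_obs();print(o['position'],o['ft_force'],o['q'])
from scipy.spatial.transform import Rotation as Ro
z=Ro.from_quat(o['tool_rot']).as_matrix()[:,2];print('jaw',np.degrees(np.arctan2(z[1],z[0])))
c=load('w12');p=proj(c,[[.645,.151,.049]])[0].round().astype(int);print(p)
x,y=p[0]-35,p[1]-35;print(x,y);crop('w12',x,y,x+70,y+70,9,'w12k')
E
```

```text
[0.6464452  0.14871257 0.18299258] [ 0.51854019 -0.23597987 -0.26440742] [ 5.80504925e-02  6.22573567e-01  1.36668809e+00 -1.55107449e-04
  1.15374191e+00 -1.79082307e+00]
jaw 105.93625067342734
[285 204]
250 169
```

View pics/w12k.png

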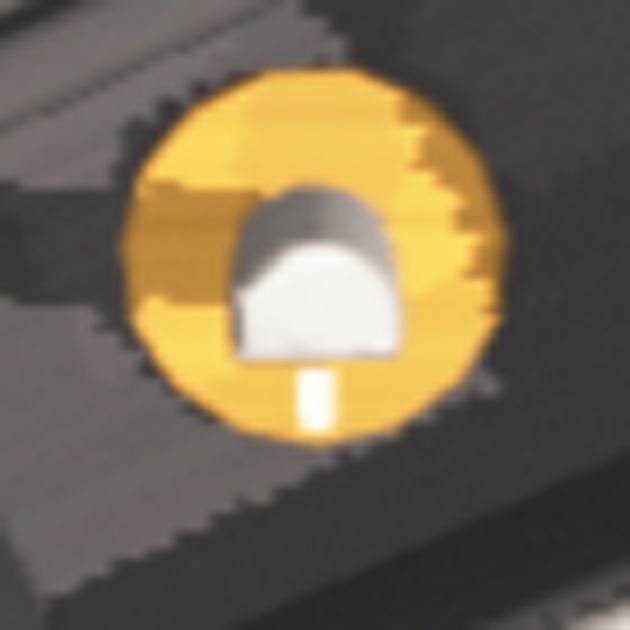

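```bash
python3 - <<'E'
from meas import *
c=load('w12')
def px(P): return (np.array(P,float)+.5)/9-.5+np.array([250,169])
A=onz(c,[px((237,361)),px((401,359))],.049)[:,:2]
d=A[1]-A[0];n=np.array([d[1],-d[0]])/np.linalg.norm(d);n*=np.sign(n[0])
print(np.linalg.norm(d),'normal',np.degrees(np.arctan2(n[1],n[0])),'axis from flat',A.mean(0)-.0035*n)
Q=onz(c,[px(p) for p in [(240,300),(260,265),(285,247),(317,241),(350,250),(375,270),(395,305)]],.049)[:,:2]
M=np.c_[2*Q,np.ones(len(Q))];s=np.linalg.lstsq(M,(Q**2).sum(1),rcond=None)[0];print('axis',s[:2],'r',np.sqrt(s[2]+s[0]**2+s[1]**2))
# base arc top (collar) r=8, vertical
im=c['pixels'];hsv=cv2.cvtColor(im,cv2.COLOR_RGB2HSV).astype(int)
m=(hsv[...,0]>12)&(hsv[...,0]<30)&(hsv[...,1]>120);k=np.zeros_like(m);k[169:239,250:320]=1;m&=k
cnt=max(cv2.findContours(m.astype(np.uint8),0,1)[0],key=cv2.contourArea);h=cv2.convexHull(cnt).reshape(-1,2).astype(float)
for z in(.020,.023,.026):
    Q=onz(c,h,z)[:,:2];M=np.c_[2*Q,np.ones(len(Q))];s=np.linalg.lstsq(M,(Q**2).sum(1),rcond=None)[0];print(z,'collar',s[:2],np.sqrt(s[2]+s[0]**2+s[1]**2))
E
```

```text
0.014838866186893576 normal 16.724441748898258 axis from flat [0.64502055 0.15107371]
axis [0.64476902 0.1507597 ] r 0.007110819757179125
0.02 collar [0.64564896 0.15098691] 0.01900345018377332
0.023 collar [0.64500031 0.15077875] 0.018827870498845087
0.026 collar [0.64435167 0.15057058] 0.018652290813907974
```

>>> arm_command:
  plan:
    - [[-1, -1.8, 0], -1.5]
    - [[-2, -3.6, 0], -3]
    - [[-3, -5.4, 0], -4.5]
    - [[-4, -7.2, 0], -6]
    - [[-5, -9, 0], -7.4]

```text
time: 14.6
position: [0.5242, -0.0704, 0.1833]
tool_rot: [0.695, -0.131, 0.131, -0.695]
ft_force: [0.8, 0.1, -0.1]
grip_width: 0.0874
```

>>> arm_command:
  plan:
    - [[-0.7, -1.3, -1], 0]
    - [[-0.7, -1.3, -1], 0]
    - [[-0.7, -1.3, -1], 0]
    - [[-0.7, -1.3, -1], 0]

```text
time: 15.0
position: [0.5091, -0.1009, 0.1586]
tool_rot: [-0.695, 0.128, -0.129, 0.695]
ft_force: [0.7, -0.0, 0.3]
grip_width: 0.0871
```

```bash
python3 - <<'E'
from meas import *
c=snap('wrist','w13');o=get_obs();print(o['position'],o['ft_force'],o['q'])
from scipy.spatial.transform import Rotation as Ro
z=Ro.from_quat(o['tool_rot']).as_matrix()[:,2];print('jaw',np.degrees(np.arctan2(z[1],z[0])))
p=proj(c,[[.5032,-.1089,.046]])[0].round().astype(int);print(p)
x,y=max(p[0]-45,0),max(p[1]-45,0);print(x,y);crop('w13',x,y,x+90,y+90,7,'w13k')
im=c['pixels'].astype(int);V=im.max(2);S=V-im.min(2)
sub=np.zeros(V.shape,bool);sub[y:y+90,x:x+90]=1
m,ce,st=big((V>170)&(S<45)&sub,p);ys,xs=np.nonzero(m);print('ptr',ce,st)
P=onz(c,np.c_[xs,ys],.046)[:,:2];w=P-P.mean(0);u=np.linalg.svd(w)[2][0];u*=np.sign(u[0]);t=w@u
print('ptr mid',P.mean(0),'yaw',np.degrees(np.arctan2(u[1],u[0])),t.min(),t.max(),'inner',P.mean(0)+u*t.min())
E
```

```text
[ 0.50935136 -0.10057351  0.15863676] [ 0.39250161 -0.38192371  0.36874255] [-4.10562424e-01  4.77361086e-01  1.76214497e+00  3.31658506e-04
  9.00719799e-01 -1.61831669e+00]
jaw 69.1874382640658
[269 208]
224 163
ptr [269.8671875 221.0703125] [267 208   6  27 128]
ptr mid [ 0.51286432 -0.1123711 ] yaw -19.798446958466325 -0.010339234877335183 0.01036647146727048 inner [ 0.50313624 -0.10886907]
```

View pics/w13k.png

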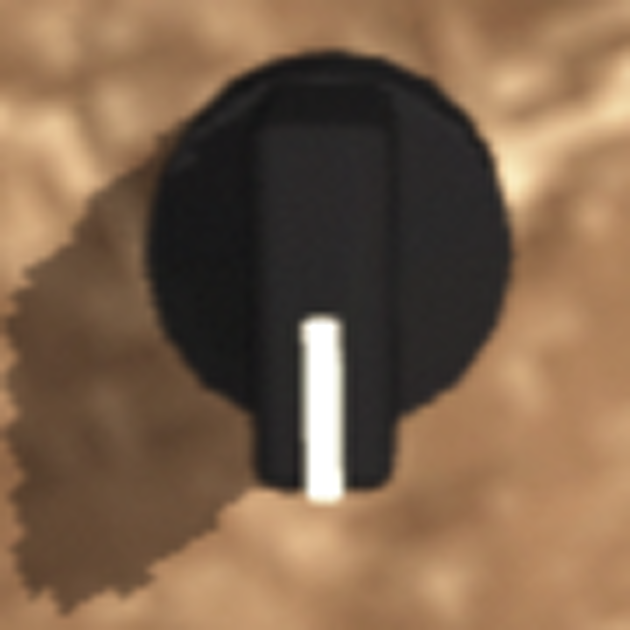

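```bash
python3 - <<'E'
from h import *
c=load('w13')
a=np.linspace(0,2*np.pi,361)
f=lambda q:((q-[224,163]+.5)*7-.5)
u=np.array([np.cos(np.radians(-20.3)),np.sin(np.radians(-20.3))]);v=np.array([-u[1],u[0]])
for s in(0,-.001):
  C=np.array([.5031,-.1089])+s*u
  for z in(0.,.019):
    q=f(proj(c,np.c_[C[0]+.022*np.cos(a),C[1]+.022*np.sin(a),z+0*a]));print(s,z,'x',q[:,0].min().round(),q[:,0].max().round(),'ytop',q[:,1].min().round())
  q=f(proj(c,[[*(C+x*u),.046] for x in(-.021,0,.021)]));print(q.round())
E
```

```text
0 0.0 x 156.0 509.0 ytop 49.0
0 0.019 x 141.0 515.0 ytop 74.0
[[317. 125.]
 [321. 318.]
 [325. 502.]]
-0.001 0.0 x 156.0 509.0 ytop 41.0
-0.001 0.019 x 141.0 515.0 ytop 66.0
[[317. 116.]
 [321. 309.]
 [325. 494.]]
```

>>> arm_command:
  plan:
    - [[-0.25, -0.33, -1.2], 0]
    - [[-0.25, -0.33, -2.8], 0]
    - [[-0.25, -0.33, -4.2], 0]
    - [[-0.25, -0.33, -5.2], 0]
    - [[-0.25, -0.33, -5.5], 0]

```text
time: 15.55
position: [0.5018, -0.1078, 0.0186]
tool_rot: [-0.695, 0.128, -0.126, 0.696]
ft_force: [-0.1, 0.9, 0.0]
grip_width: 0.087
```

>>> arm_command:
  plan:
    - [[0, 0, 0], 0]
    - [[0, 0, 0], 0]
    - [[0, 0, 0], 0]
    - [[0, 0, 0], 0]
    - [[0, 0, 0], 0]
  fingers: -1
  force: 30

```text
time: 16.05
position: [0.5029, -0.1097, 0.0215]
tool_rot: [0.696, -0.127, 0.128, -0.695]
ft_force: [0.8, 0.6, -0.2]
grip_width: 0.0552
```

>>> arm_command:
  plan:
    - [[0, 0, 0], 0]
    - [[0, 0, 0], 0]
    - [[0, 0, 0], 0]
    - [[0, 0, 0], 0]
    - [[0, 0, 0], 0]

```text
time: 16.55
position: [0.5023, -0.1094, 0.0205]
tool_rot: [-0.695, 0.128, -0.128, 0.695]
ft_force: [-0.5, -0.4, 0.4]
grip_width: 0.0159
```

>>> arm_command:
  plan:
    - [[0, 0, 0], 0]
    - [[0, 0, 0], 0]
    - [[0, 0, 0], 0]

```text
time: 16.85
position: [0.5023, -0.1095, 0.0205]
tool_rot: [-0.695, 0.128, -0.128, 0.695]
ft_force: [-0.4, -0.2, 0.4]
grip_width: 0.0163
```

Knob gripped (16 mm). I'll lift, turn +37° and carry it over the shaft.

>>> arm_command:
  plan:
    - [[0, 0, 1.5], 0]
    - [[0.5, 1, 3.4], 1.5]
    - [[1.6, 2.9, 4], 3]
    - [[2.7, 4.8, 4], 4.5]
    - [[3.7, 6.6, 4], 6]

```text
time: 17.35
position: [0.5881, 0.0424, 0.1218]
tool_rot: [0.705, 0.059, -0.057, -0.704]
ft_force: [0.8, -0.5, -2.0]
grip_width: 0.0158
```

>>> arm_command:
  plan:
    - [[1, 1.8, 0], 1.4]
    - [[1.9, 3.6, 0], 1.4]
    - [[1.98, 3.8, 0], 1.4]
    - [[1.98, 3.8, 0], 1.4]
    - [[1.98, 3.8, 0], 1.4]

```text
time: 17.85
position: [0.635, 0.1353, 0.1198]
tool_rot: [0.7, 0.099, -0.1, -0.7]
ft_force: [-0.3, 0.1, -0.2]
grip_width: 0.016
```

```bash
python3 - <<'E'
from meas import *
c=snap('wrist','w14');snap('scene','scene14');snap('top','top14');o=get_obs();print(o['position'],o['ft_force'],o['q'])
from scipy.spatial.transform import Rotation as Ro
z=Ro.from_quat(o['tool_rot']).as_matrix()[:,2];print('jaw',np.degrees(np.arctan2(z[1],z[0])))
crop('scene14',190,120,310,220,6,'s14')
E
```

```text
[0.63547482 0.13438898 0.12025107] [-0.63338719 -0.34988106  0.31791872] [ 3.68004501e-02  6.80553917e-01  1.45303990e+00 -3.19020814e-04
  1.00931621e+00 -1.81399025e+00]
jaw 106.05223606325961
```

View pics/w14.png

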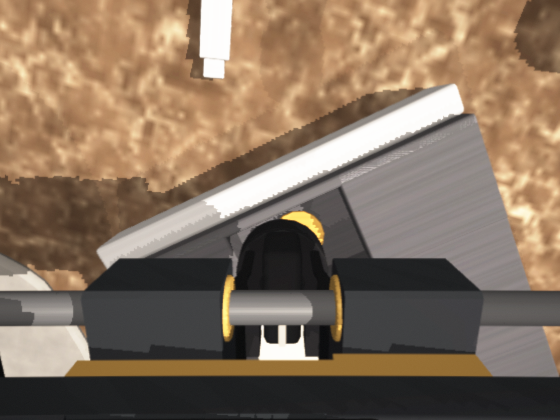

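View pics/s14.png

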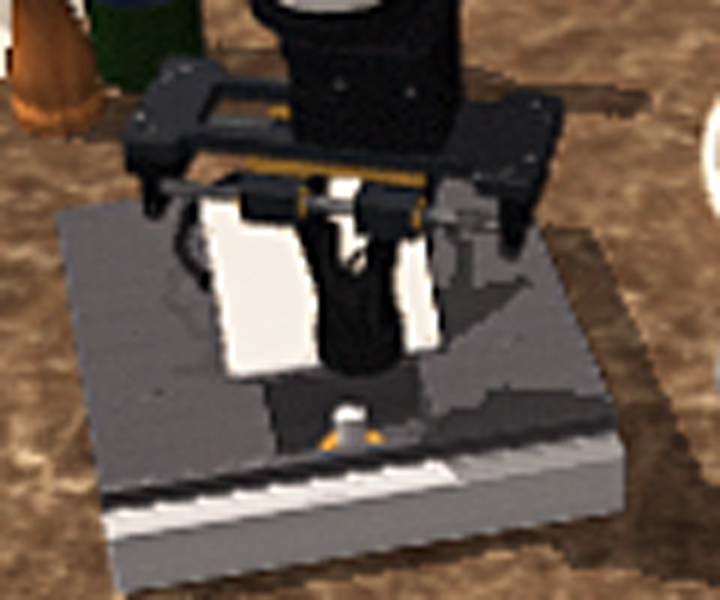

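>>> arm_command:
  plan:
    - [[0.36, 0.66, -0.5], 0]
    - [[0.36, 0.66, -1.2], 0]
    - [[0.36, 0.66, -1.6], 0]
    - [[0.36, 0.66, -1.6], 0]
    - [[0.36, 0.66, -1.6], 0]

```text
time: 18.5
position: [0.6451, 0.1518, 0.0804]
tool_rot: [0.7, 0.099, -0.099, -0.7]
ft_force: [-0.0, -0.1, -0.9]
grip_width: 0.0156
```

```bash
python3 - <<'E'
from meas import *
c=snap('scene','scene15');snap('top','top15');o=get_obs();print(o['position'],o['ft_force'],o['moment'])
crop('scene15',220,160,280,210,12,'s15')
E
```

```text
[0.64578443 0.15216112 0.08121404] [-0.45728554  0.20806867 -0.90339392] [ 0.03751312  0.04392491 -0.05240508]
```

View pics/s15.png

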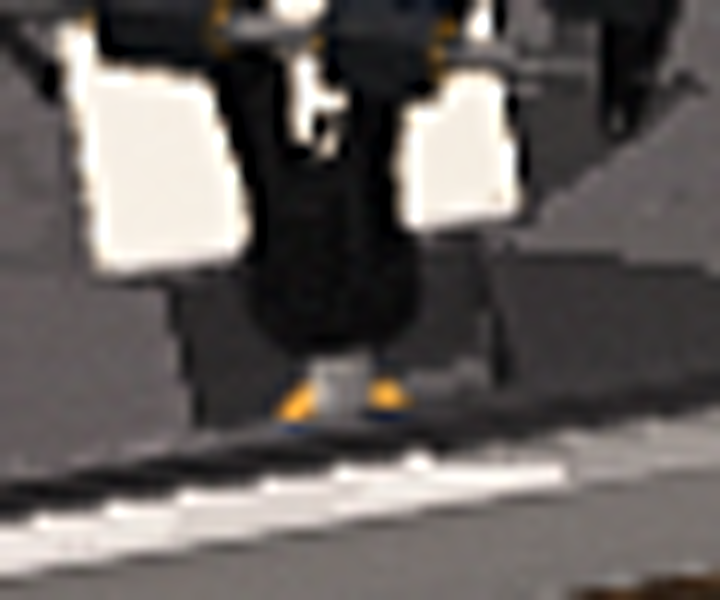

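>>> arm_command:
  plan:
    - [[-0.04, -0.04, -0.15], 0]
    - [[-0.04, -0.04, -0.3], 0]
    - [[-0.04, -0.04, -0.35], 0]
    - [[-0.04, -0.04, -0.35], 0]
    - [[-0.04, -0.04, -0.35], 0]

```text
time: 19.1
position: [0.6442, 0.1517, 0.0716]
tool_rot: [0.7, 0.1, -0.1, -0.7]
ft_force: [-0.3, -0.1, -0.6]
grip_width: 0.0159
```

```bash
python3 - <<'E'
from meas import *
from scipy.spatial.transform import Rotation as Ro
o=get_obs();print(o['position'],o['ft_force'],o['moment'])
z=Ro.from_quat(o['tool_rot']).as_matrix()[:,2];print('jaw',np.degrees(np.arctan2(z[1],z[0])))
E
```

```text
[0.64424144 0.1517007  0.07157253] [-0.34590657 -0.10259874 -0.62247851] [-0.03237852  0.03667273 -0.0626905 ]
jaw 106.18531593919265
```

>>> arm_command:
  plan:
    - [[0.01, -0.03, 0], 0]
    - [[0.01, -0.03, -0.08], 0]
    - [[0.01, -0.03, -0.16], 0]
    - [[0.01, -0.03, -0.2], 0]
    - [[0.01, -0.03, -0.2], 0]

```text
time: 19.6
position: [0.6443, 0.1509, 0.0663]
tool_rot: [-0.7, -0.099, 0.1, 0.7]
ft_force: [-0.2, 0.1, 0.1]
grip_width: 0.0157
```

The underside is 3 mm below the shaft top with no force, so it has entered. I'll continue.

>>> arm_command:
  plan:
    - [[0, 0, -0.1], 0]
    - [[0, 0, -0.2], 0]
    - [[0, 0, -0.3], 0]
    - [[0, 0, -0.4], 0]
    - [[0, 0, -0.4], 0]

```text
time: 20.1
position: [0.6444, 0.1509, 0.0562]
tool_rot: [-0.7, -0.099, 0.1, 0.7]
ft_force: [-0.1, 0.6, -1.0]
grip_width: 0.0161
```

>>> arm_command:
  plan:
    - [[0, 0, -0.05], 0]
    - [[0, 0, -0.1], 0]
    - [[0, 0, -0.15], 0]
    - [[0, 0, -0.2], 0]
    - [[0, 0, -0.2], 0]
  force: 40

```text
time: 20.6
position: [0.6445, 0.1509, 0.0521]
tool_rot: [0.7, 0.1, -0.099, -0.7]
ft_force: [-1.2, 0.7, 3.9]
grip_width: 0.0154
```

>>> arm_command:
  plan:
    - [[0, 0, -0.05], 0]
    - [[0, 0, -0.1], 0]
    - [[0, 0, -0.15], 0]
    - [[0, 0, -0.2], 0]
    - [[0, 0, -0.2], 0]

```text
time: 21.1
position: [0.6446, 0.1509, 0.0474]
tool_rot: [0.7, 0.1, -0.099, -0.7]
ft_force: [-2.4, 0.4, 8.1]
grip_width: 0.0155
```

>>> arm_command:
  plan:
    - [[0, 0, -0.05], 0]
    - [[0, 0, -0.06], 0]
    - [[0, 0, -0.06], 0]

```text
time: 21.4
position: [0.6446, 0.1509, 0.0464]
tool_rot: [0.7, 0.1, -0.099, -0.7]
ft_force: [-2.0, -0.3, 9.5]
grip_width: 0.0153
```

>>> arm_command:
  plan:
    - [[0, 0, -0.03], 0]
    - [[0, 0, -0.04], 0]
    - [[0, 0, -0.04], 0]
    - [[0, 0, -0.04], 0]

```text
time: 21.8
position: [0.6447, 0.151, 0.0463]
tool_rot: [0.7, 0.1, -0.099, -0.7]
ft_force: [-3.9, -0.7, 13.1]
grip_width: 0.0157
```

```bash
python3 - <<'E'
from meas import *
snap('scene','scene16');snap('top','top16');snap('wrist','w16')
o=get_obs();print(o['time'],o['position'],o['ft_force'],o['moment'],o['joint_velocities'].round(4))
crop('scene16',200,140,290,210,8,'s16')
E
```

```text
21.95 [0.64465473 0.15092405 0.04628438] [-3.27727065 -0.53493812 13.38969959] [-0.09956933  0.75016795 -0.01995756] [ 0.0012  0.0006 -0.0002  0.0012  0.0013 -0.0011]
```

View pics/s16.png

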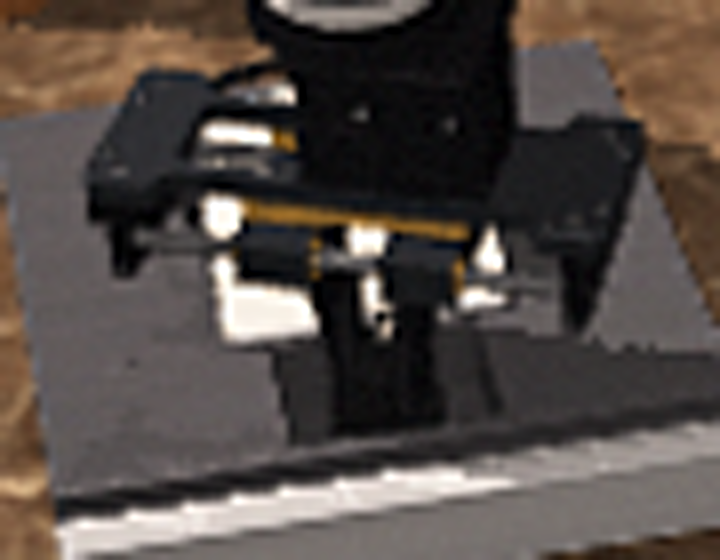

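View pics/w16.png

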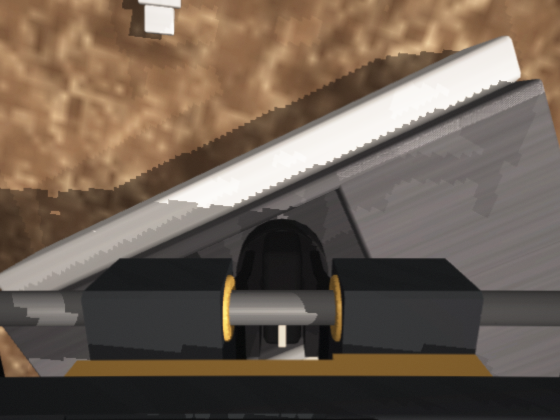

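View pics/top16.png

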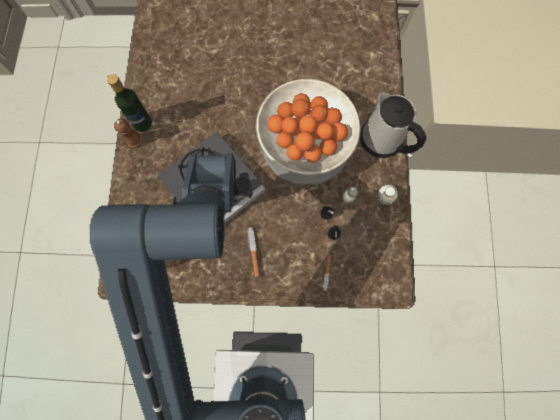

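Force rose from 9.5 to 13 N over 0.1 mm of travel, so the shaft is at its stop. The skirt sits in the gripper exactly as before pressing, at (283,220), so it hasn't slipped. The cover is still back and the knife is flat at (254,252). I'll check the jam jar and hand in.

```bash
python3 - <<'E'
from h import *
a=cv2.imread('pics/scene0.png').astype(int);b=cv2.imread('pics/scene16.png').astype(int)
for n,(x,y) in dict(jam=(141,207),salt=(389,230),timer=(438,249)).items():
    s=np.s_[y-20:y+20,x-14:x+14];print(n,abs(a[s]-b[s]).mean().round(1))
print(hand_in())
E
```

```text
jam 7.2
salt 23.8
timer 30.9
the job is handed in; nothing more can be done
None
```

```bash
python3 - <<'E'
from h import *
a=cv2.imread('pics/scene0.png')[190:280,340:470];b=cv2.imread('pics/scene16.png')[190:280,340:470]
cv2.imwrite('pics/cmp.png',cv2.resize(np.hstack([a,b]),None,fx=3,fy=3))
E
```

```text
(no output)
```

View pics/cmp.png

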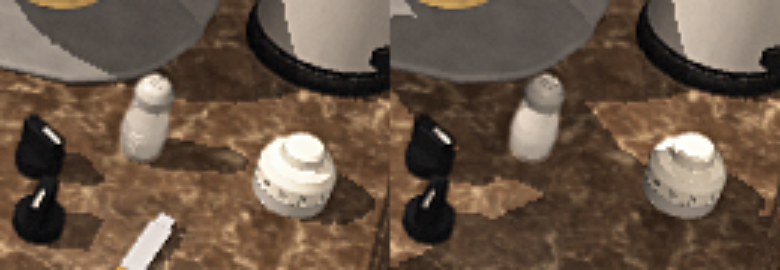

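The job is done and handed in at about 22 s; the rig reports no verdict. I lifted the cover with the blade until it swung fully open, then laid the knife flat on the worktop. I turned the knob about 37° to match the flat, pushed it onto the shaft, and finished still gripping it and holding it pressed in.

**Press:** The push force read about 9.5 N near the stop, then 13 N with only 0.1 mm more travel. By tool height the shaft is about 7 mm in. The knob's position in the gripper looked unchanged after pressing, so it had not slipped.

**Alignment:** The tool was within about 0.2 mm of its target over the shaft. My readings of the flat's direction ranged from 15° to 17°, and the gripper was at 16°.

**Cover and knife:** The cover is still leaning back. The knife lies flat and clear of the gripper.

**Salt, timer and jam:** My before/after pixel check flagged the salt and timer (24 and 31 grey levels, against 7 for the jam). The enlarged crop shows only the arm's shadow; both stand where they were. That crop was viewed after handing in. The jam jar was checked only by its pixel difference, because the arm hides it in the last top view.

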